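# Set the desk lamp for reading and switch it on touch-free

## Task

Get the desk lamp ready for reading: with the fingertips, gently push its swing arm round until the light head is over the middle of the red notebook, then leave it there. Then switch on the warm light by pointing at the amber touch-free switch: hold the fingertips just above its middle, two or three centimetres clear, for three seconds, without touching it. Touch none of the three switches, do not come low over the blue or the green one, grip or lift nothing, and leave everything else where it lies.

Things in the scene. Friction and masses are not known exactly. Their poses are not given: they have to be found in the camera images.
- lamp_arm (a joint): angle of the lamp's swing arm about its upright post (rad, 0 to 1.7), growing clockwise seen from above. It starts at 0.1 to 0.4, pointing roughly to the robot's right (-y); the notebook lies 0.4 to 1.1 rad clockwise of it, so push the arm towards the robot, from its far side. Friction hinge: about 1.5 N at the head moves it, and it stays where it is left.
- lamp_pivot (a point): point on the axis of the lamp's vertical post, at mid-height of the swing arm (205 mm above the desk). The post is a steel rod 18 mm thick on a fixed round foot 120 mm across and 15 mm high; the hub of the arm on it is 32 mm across and reaches 227 mm above the desk.
- lamp_head (a point): centre of the light head, 190 mm from the pivot along the arm, 205 mm above the desk. The head is a flat black bar with a silver stripe on top, 180 mm long (100 to 280 mm from the pivot), 36 mm wide, 16 mm thick (197 to 213 mm above the desk), free space below. Push on its long upright side.
- notebook: loose closed red notebook lying flat, 105 x 148 mm, 14 mm thick, long side along its y; origin at the centre of its underside. Its centre is 155 to 220 mm from the lamp's post, so at the best arm angle the head's centre may still be up to 35 mm off along the arm; within 50 mm counts as over it.
- puck_amber: loose round touch-free lamp switch, a black disc 46 mm across and 18 mm high with a top in amber (orange), 38 mm across; origin at the centre of its underside. This is the switch to point at.
- puck_amber_top (a point): centre of the top face of the amber switch, 18 mm above the desk. It answers to fingertips held up to about 60 mm above it (TCP, 19 mm behind the fingertips, within 25 mm sideways and 19 to 80 mm above this point).
- puck_blue: loose round touch-free lamp switch, a black disc 46 mm across and 18 mm high with a top in blue, 38 mm across; origin at the centre of its underside. Not to be switched.
- puck_blue_top (a point): centre of the top face of the blue switch, 18 mm above the desk; it is set off by a TCP within 25 mm sideways and less than 80 mm above it.
- puck_green: loose round touch-free lamp switch, a black disc 46 mm across and 18 mm high with a top in green, 38 mm across; origin at the centre of its underside. Not to be switched.
- puck_green_top (a point): centre of the top face of the green switch, 18 mm above the desk; it is set off by a TCP within 25 mm sideways and less than 80 mm above it.
- mug: loose blue mug with a handle, 80 mm across, 90 mm high, a bystander; origin at the centre of its underside
- spray_can: loose upright can with a green label, 50 mm across, 140 mm high, a bystander; origin at the centre of its underside
- calculator: loose black pocket calculator lying flat, 80 x 150 mm, 18 mm thick, a bystander; origin at the centre of its underside
- hairbrush: loose wooden hairbrush lying bristles up, 215 mm long, 55 mm wide, 32 mm high, a bystander; origin on its underside, near its middle
Things that resemble listed ones, but are neither listed nor needed, are in the scene too. There is more than one size of the notebook; the job needs the middle-sized.

How it is judged:
By the outcome, as a careful person would: the job done as asked, in the order asked, and still so for the second after the job is handed in, with the robot touching nothing.
It also fails if it takes over 64 s, if anything falls off the work surface, if the arm or the gripper's body presses on something with over 40 N, if the wrist force passes 120 N, or if a joint passes its speed limit or range.

## Robot

A 6-joint arm with a two-finger parallel gripper is mounted at the origin on the work surface. World frame = base frame: x ahead of the robot, y to its left, z up, the work surface at z = 0. Lengths are in m, angles in rad, forces in N, time in s.
With the tool pointing down it reaches from about 0.25 to 0.8 m from the base axis. Payload 3.9 kg.
Tool frame: the origin (TCP) lies between the finger pads, 19 mm behind the fingertips; this is the grasp point; z points along the fingers, y is the line along which they close (so a half turn about z gives the same grasp; the last joint's range is limited). The gripper opens to 85 mm and grips with 20 to 120 N. Pads are 22 mm wide; open, the fingers measure 114 mm over their backs; the gripper's body (76 mm by 85 mm) begins 54 mm behind the grasp point. The pads swing forward as they close: fully open they stand 13 mm farther back than shut.
Start: joints at [-1.164, 0.26, -0.138, 1.173, 0, 1.571], TCP at [0.208, -0.482, 0.25] pointing down, gripper open.
Joint ranges: [-2.78, 2.78], [-0.83, 1.72], [-1.28, 1.37], [-1.9, 2.12], [-1.57, 1.48], [-3.14, 3.14]. Speed limits (rad/s): [2.57, 2.57, 3.14, 3.14, 3.14, 3.14].

## Interface

Orientations are given as a unit quaternion [w, x, y, z].
In Python, from bench import env, camera gives the robot as it stands. The module is installed in compiled form; this text tells all that it offers.
- The arm moves only by the shell command python3 -m inch 'ROWS' [OPENING]. ROWS is JSON, a list of rows, each a list of 6 numbers: the shift along the tool's x, y, z each as a share of 0.02 m, from -1 to 1, then the turn, a rotation vector about the tool's x, y, z each as a share of 8 degrees, from -1 to 1. A call has exactly 10 rows; each row shifts and turns the commanded pose from where the row before left it, along the tool's axes as they then stand; what a row does not reach is not made up. A row lasts 1/8 s, in which the tool goes at most 62.5 mm and 10.7 degrees, less where a joint would pass 70% of its speed; a pose out of reach is approached as far as the arm can. A call with a number of a shift or a turn outside -1 to 1 is refused whole. A call with a gripper value outside its range is refused whole. OPENING is the opening, from 0 (shut) to 1 (fully open), set as the call begins (- or left out, the last holds). The fingers move at their own pace and stop on an object; the grip force is fixed at half the most. Time passes only in rows, so rows that do not move let the fingers close, or fill a call up. It gives the time, the measured TCP pose, the force, the opening and the grip force at its end, in the units of the state.
- env.state(): the state, without advancing time (a new reading comes with each control period).
- camera(name): name is "scene" or "top" or "wrist"; returns a dict with "pixels" (420x560x3 uint8, red, green, blue), "fovy" (degrees; the focal length in pixels is half the picture's height over the tangent of half this angle, whatever the lens; pixels are square), "cx", "cy" (the principal point, pixels), "dist_coeffs" ([k1, k2, p1, p2, k3] as OpenCV has them; the pictures are not rectified), "cam_to_world" (4x4, takes a point from camera to world coordinates). Camera axes: x right, y down, z forward; pixel columns grow to the right and rows downward; lengths in m; the calibration is good to about 2 mm. A picture is of the moment at which its call begins. There is no depth.
- env.job_done(): hands the job in; it is judged then, once.
The state is a dict: "time": time; "q": joint angles; "joint_velocities": joint speeds; "effort": joint torques, N m; "eef_pos": TCP position; "ee_rot": TCP orientation; "wrist_force": force on the tool from outside, world axes, zero at the start; "torque": the same for the moment, N m; "grip_width": finger opening in m; "finger_force": force on a finger pad.
Only numpy, scipy, OpenCV 4.12 (cv2) and the standard library are available. Lean on these libraries where they do the work, as an engineer would, in place of code of your own. Each camera call takes 0.05 s, during which the arm holds its last target. There are 200 camera calls.

## Working session

There is one attempt and no reset: what is moved stays moved. The work goes in short steps, Python scripts to look and compute and a shell command to move; the robot and the scene stay as the last step left them, time stands still between calls to the robot, and variables do not carry over. Pictures are saved under pics/ and viewed, at most 10 in all, crops included, and the job is handed in when it is done.

```bash
mkdir -p pics; cat > h.py <<'E'
import numpy as np,cv2
from bench import env,camera
def K(c):
    f=210/np.tan(np.radians(c["fovy"])/2); return np.array([[f,0,c["cx"]],[0,f,c["cy"]],[0,0,1.]])
def ray(c,uv):
    p=cv2.undistortPoints(np.array(uv,float).reshape(-1,1,2),K(c),np.array(c["dist_coeffs"],float)).reshape(-1,2)
    T=np.array(c["cam_to_world"]); d=np.c_[p,np.ones(len(p))]@T[:3,:3].T
    return T[:3,3],d
def plane(c,uv,z):
    o,d=ray(c,uv); return o+d*((z-o[2])/d[:,2])[:,None]
def tri(c1,u1,c2,u2):
    o1,d1=ray(c1,[u1]);o2,d2=ray(c2,[u2]);d1=d1[0];d2=d2[0]
    s=np.linalg.lstsq(np.c_[d1,-d2],o2-o1,rcond=None)[0]
    a=o1+s[0]*d1;b=o2+s[1]*d2; return (a+b)/2,np.linalg.norm(a-b)
def proj(c,P):
    T=np.linalg.inv(np.array(c["cam_to_world"]));r=cv2.Rodrigues(T[:3,:3])[0]
    return cv2.projectPoints(np.array(P,float).reshape(-1,1,3),r,T[:3,3],K(c),np.array(c["dist_coeffs"],float))[0].reshape(-1,2)
E
python3 - <<'E'
from h import *
import pickle
for n in("scene","top"):
    c=camera(n);cv2.imwrite(f"pics/{n}0.png",c["pixels"][:,:,::-1]);pickle.dump(c,open(n+"0.pkl","wb"))
    print(n,np.round(c["cam_to_world"],3).tolist(),c["fovy"])
s=env.state();print(s["time"],s["eef_pos"],s["ee_rot"],s["grip_width"])
E
```

```text
scene [[-0.459, 0.572, -0.68, 1.252], [0.888, 0.304, -0.344, 0.279], [0.01, -0.762, -0.647, 0.835], [0.0, 0.0, 0.0, 1.0]] 50.35365004071283
top [[-0.018, -0.996, 0.091, 0.423], [-1.0, 0.018, -0.004, -0.095], [0.002, -0.091, -0.996, 1.173], [0.0, 0.0, 0.0, 1.0]] 48.640614531035766
0.1 [ 0.20746998 -0.48161883  0.24921909] [-8.98725050e-04  9.79388569e-01  2.01983141e-01 -1.82998471e-04] 0.08533123523404036
```

View pics/top0.png

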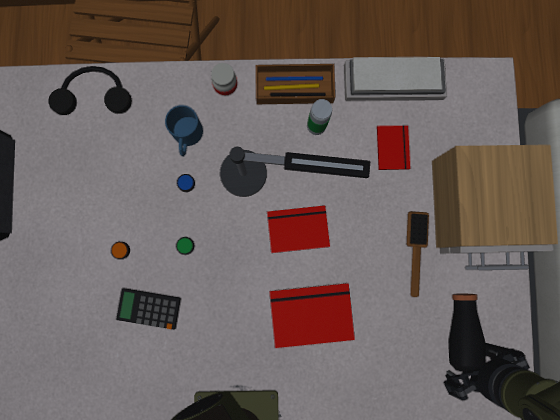

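View pics/scene0.png

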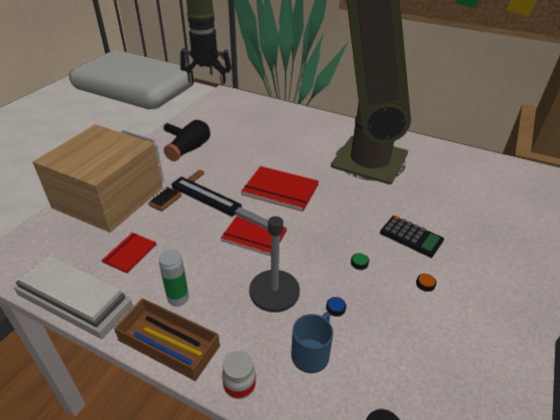

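The top view shows the lamp hub at about (237,155), the head at (327,164), and three red notebooks at (393,147), (298,229) and (312,315). The amber switch is at (120,250), green at (185,245) and blue at (186,183). The gripper is at (490,370), beside a hair dryer. The scene view shows the hub at (276,226), the amber switch at (427,282), and the spray can near the head.

```bash
cat > m.py <<'E'
from h import *
import pickle
t=pickle.load(open("top0.pkl","rb"));s=pickle.load(open("scene0.pkl","rb"))
def blobs(c,lo,hi,a0=40):
    h=cv2.cvtColor(c["pixels"],cv2.COLOR_RGB2HSV);m=cv2.inRange(h,lo,hi)
    m=cv2.morphologyEx(m,cv2.MORPH_CLOSE,np.ones((5,5)))
    return [k for k in cv2.findContours(m,0,1)[0] if cv2.contourArea(k)>a0]
def cen(k): M=cv2.moments(k);return np.array([M["m10"],M["m01"]])/M["m00"]
R=dict(red=((0,200,90),(4,255,255)),amber=((8,180,120),(18,255,255)),blue=((105,190,100),(125,255,255)),green=((60,150,60),(85,255,255)))
for n,(lo,hi) in R.items():
    for nm,c in(("top",t),("scene",s)):
        for k in blobs(c,lo,hi):
            z=.014 if n=="red" else .018
            r=cv2.minAreaRect(k);b=plane(c,cv2.boxPoints(r),z);print(n,nm,cen(k).round(1),plane(c,[cen(k)],z)[0].round(3),[round(np.linalg.norm(b[i]-b[i+1])*1000) for i in(0,1)])
E
python3 - <<'E'
from m import *
h=cv2.cvtColor(t["pixels"],cv2.COLOR_RGB2GRAY)
m=np.zeros_like(h);m[145:182,282:373]=(h[145:182,282:373]<50)*255
k=max(cv2.findContours(cv2.morphologyEx(m,cv2.MORPH_CLOSE,np.ones((9,9))),0,1)[0],key=cv2.contourArea)
b=cv2.boxPoints(cv2.minAreaRect(k));P=plane(t,b,.213);print("head",cen(k),P.round(3).tolist(),plane(t,[cen(k)],.213))
# hub
print("hub",plane(t,[(237,154)],.227),tri(t,(237,154),s,(276,222)))
im=cv2.hconcat([cv2.resize(t["pixels"][130:190,200:380],None,fx=4,fy=4,interpolation=2),])
im2=cv2.resize(s["pixels"][170:260,160:300],None,fx=4,fy=4,interpolation=2)
o=np.zeros((600,720,3),np.uint8);o[:240]=im;o[240:600,:560]=im2;cv2.imwrite("pics/crop.png",o[:,:,::-1])
E
```

```text
red top [311.7 315.1] [ 0.283 -0.191  0.014] [195, 138]
red top [298.1 228.6] [ 0.497 -0.162  0.014] [145, 102]
red top [393.2 147.1] [ 0.701 -0.409  0.014] [80, 113]
red scene [241.3 392.6] [0.901 0.037 0.014] [49, 19]
red scene [128.9 252.2] [ 0.715 -0.403  0.014] [139, 92]
red scene [248.5 234.3] [ 0.517 -0.168  0.014] [93, 145]
red scene [281.2 186.4] [ 0.29  -0.185  0.014] [146, 229]
amber top [118.9 249.8] [0.452 0.286 0.018] [30, 32]
amber scene [426.6 279.8] [0.457 0.287 0.018] [36, 35]
blue top [184.9 182. ] [0.619 0.121 0.018] [34, 33]
blue top [295.2  77.8] [ 0.886 -0.163  0.018] [139, 5]
blue scene [163.1 348.1] [ 0.895 -0.153  0.018] [7, 144]
blue scene [336.2 304. ] [0.625 0.122 0.018] [35, 34]
green top [184.1 245.2] [0.461 0.123 0.018] [35, 35]
green scene [175.6 287.3] [ 0.754 -0.227  0.018] [48, 70]
green scene [359.7 259. ] [0.468 0.123 0.018] [38, 34]
green scene [468.    2.4] [-1.916  0.002  0.018] [132, 153]
head [326.84506195 164.76638999] [[0.61, -0.122, 0.213], [0.647, -0.127, 0.213], [0.625, -0.305, 0.213], [0.588, -0.3, 0.213]] [[ 0.61760266 -0.21364853  0.213     ]]
hub [[ 0.64061157 -0.02641064  0.227     ]] (array([ 0.64225946, -0.0253453 ,  0.21884668]), np.float64(0.001053435796080047))
```

View pics/crop.png

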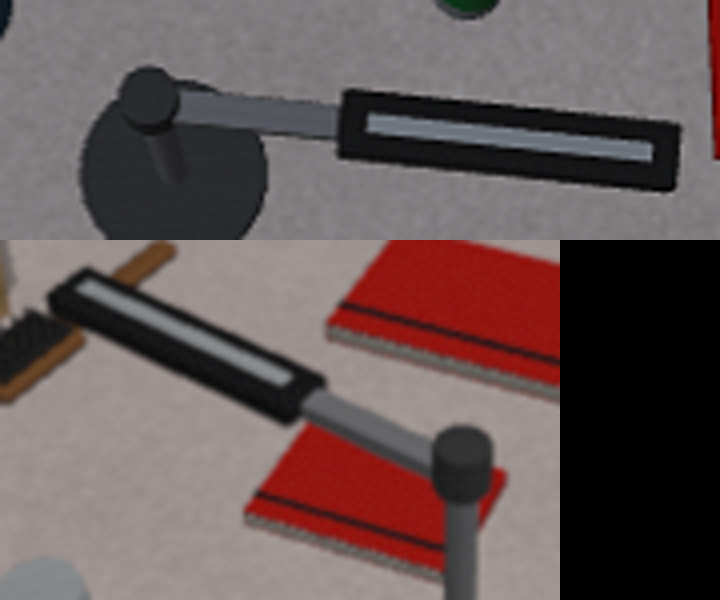

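The crop puts the hub top at top-view pixel (237,155) and the head corners where the mask found them. The arm angle is about 0.116 rad and the target about 0.80 rad: the notebook is 0.196 m from the post and measures 145x102 mm, so it is the middle size. Next I raise the tool, shut the fingers and turn tool x to world +y.

```bash
python3 - <<'E'
from m import *
def stripe(c,x0,x1,y0,y1):
    h=cv2.cvtColor(c["pixels"],cv2.COLOR_RGB2GRAY);m=np.zeros_like(h);m[y0:y1,x0:x1]=(h[y0:y1,x0:x1]>85)*255
    return m
# head outer corners picked from crop (top /4+200,130 ; scene /4+160,170-60)
A=[(343/4+200,90/4+130),(680/4+200,124/4+130)]; B=[(290/4+160,(420-240)/4+170),(52/4+160,(300-240)/4+170)]
A2=[(367/4+200,122/4+130),(652/4+200,151/4+130)];B2=[(285/4+160,(380-240)/4+170),(83/4+160,(284-240)/4+170)]
for a,b in zip(A2,B2): print("stripe end",tri(t,a,s,b))
for n,a,b in(("amber",(118.9,249.8),(426.6,279.8)),("nb",(298.1,228.6),(248.5,234.3))): print(n,tri(t,a,s,b))
E
python3 -m inch '[[0,0,-1,0,0,-1],[0,0,-1,0,0,-1],[0,0,-0.6,0,0,-1],[0,0,0,0,0,-1],[0,0,0,0,0,-1],[0,0,0,0,0,-1],[0,0,0,0,0,-1],[0,0,0,0,0,-1],[0,0,0,0,0,-0.34],[0,0,0,0,0,0]]' 0
```

```text
red top [311.7 315.1] [ 0.283 -0.191  0.014] [195, 138]
red top [298.1 228.6] [ 0.497 -0.162  0.014] [145, 102]
red top [393.2 147.1] [ 0.701 -0.409  0.014] [80, 113]
red scene [241.3 392.6] [0.901 0.037 0.014] [49, 19]
red scene [128.9 252.2] [ 0.715 -0.403  0.014] [139, 92]
red scene [248.5 234.3] [ 0.517 -0.168  0.014] [93, 145]
red scene [281.2 186.4] [ 0.29  -0.185  0.014] [146, 229]
amber top [118.9 249.8] [0.452 0.286 0.018] [30, 32]
amber scene [426.6 279.8] [0.457 0.287 0.018] [36, 35]
blue top [184.9 182. ] [0.619 0.121 0.018] [34, 33]
blue top [295.2  77.8] [ 0.886 -0.163  0.018] [139, 5]
blue scene [163.1 348.1] [ 0.895 -0.153  0.018] [7, 144]
blue scene [336.2 304. ] [0.625 0.122 0.018] [35, 34]
green top [184.1 245.2] [0.461 0.123 0.018] [35, 35]
green scene [175.6 287.3] [ 0.754 -0.227  0.018] [48, 70]
green scene [359.7 259. ] [0.468 0.123 0.018] [38, 34]
green scene [468.    2.4] [-1.916  0.002  0.018] [132, 153]
stripe end (array([ 0.62889464, -0.14063801,  0.20909735]), np.float64(0.0006364163919640083))
stripe end (array([ 0.61043633, -0.28977155,  0.20956398]), np.float64(0.001091504135777654))
amber (array([0.45202406, 0.28721364, 0.01274755]), np.float64(0.0011528477467026))
nb (array([ 5.01408601e-01, -1.68995799e-01,  1.31065270e-06]), np.float64(0.014488183663272099))
time: 1.35
eef_pos: [0.2076, -0.4819, 0.3016]
ee_rot: [-0.0, 0.707, 0.707, 0.0]
wrist_force: [-0.0, 0.2, 0.1]
grip_width: 0.0002
finger_force: 0.0
```

```bash
python3 -m inch '[[0.55,1,0,0,0,0],[0.55,1,0,0,0,0],[0.55,1,0,0,0,0],[0.55,1,0,0,0,0],[0.55,1,0,0,0,0],[0.55,1,0,0,0,0],[0.55,1,0,0,0,0],[0.55,1,0,0,0,0],[0.55,1,0,0,0,0],[0.55,1,0,0,0,0]]'
python3 -m inch '[[0.55,1,0,0,0,0],[0.55,1,0,0,0,0],[0.55,1,0,0,0,0],[0.55,1,0,0,0,0],[0.55,1,0,0,0,0],[0.55,1,0,0,0,0],[0.55,1,0,0,0,0],[0.55,1,0,0,0,0],[0.55,1,0,0,0,0],[0.55,1,0,0,0,0]]'
python3 -m inch '[[0.5,1,0,0,0,0],[0.5,1,0,0,0,0],[0.5,1,0,0,0,0],[0.5,1,0,0,0,0],[0,0.2,0,0,0,0],[0,0,0,0,0,0],[0,0,0,0,0,0],[0,0,0,0,0,0],[0,0,0,0,0,0],[0,0,0,0,0,0]]'
python3 - <<'E'
from h import *
c=camera("top");cv2.imwrite("pics/t1.png",c["pixels"][:,:,::-1])
E
```

```text
time: 2.6
eef_pos: [0.4082, -0.3716, 0.3017]
ee_rot: [-0.0, 0.707, 0.707, -0.0]
wrist_force: [0.2, 0.2, 0.5]
grip_width: -0.0003
finger_force: 0.0
time: 3.85
eef_pos: [0.609, -0.2611, 0.3019]
ee_rot: [0.0, 0.707, 0.707, -0.0]
wrist_force: [-0.1, 0.0, 0.1]
grip_width: -0.0002
finger_force: 0.0
time: 5.1
eef_pos: [0.6914, -0.2221, 0.3022]
ee_rot: [0.0, 0.707, 0.707, 0.0]
wrist_force: [-0.1, -1.0, 0.1]
grip_width: 0.0002
finger_force: 0.0
```

View pics/t1.png

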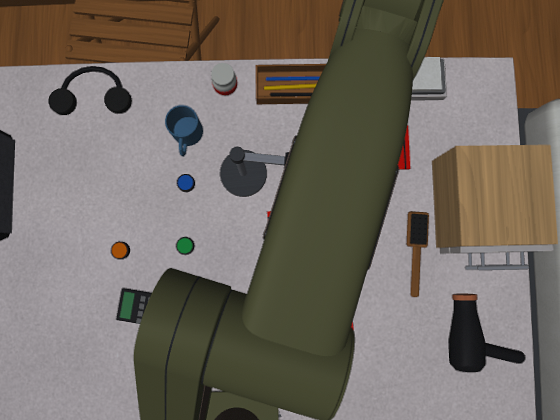

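The top view shows the forearm hiding the head, with everything else unmoved. I lower the tool behind the head and check in the scene view.

```bash
python3 -m inch '[[0,0,0.8,0,0,0],[0,0,0.8,0,0,0],[0,0,0.8,0,0,0],[0,0,0.8,0,0,0],[0,0,0.8,0,0,0],[0,0,0.7,0,0,0],[0,0,0,0,0,0],[0,0,0,0,0,0],[0,0,0,0,0,0],[0,0,0,0,0,0]]'
python3 - <<'E'
from h import *
c=camera("scene");cv2.imwrite("pics/s1.png",cv2.resize(c["pixels"][100:320,100:380,::-1],None,fx=2.5,fy=2.5))
E
```

```text
time: 6.4
eef_pos: [0.6919, -0.222, 0.2087]
ee_rot: [0.001, 0.707, 0.707, 0.0]
wrist_force: [0.2, -0.2, -0.0]
grip_width: 0.0001
finger_force: 0.0
```

View pics/s1.png

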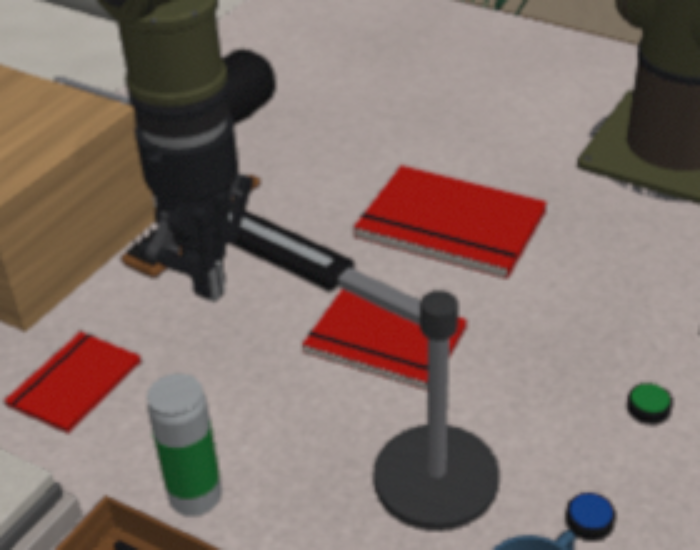

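The scene crop shows the fingers at about (208,280), clear and on the far side of the head. The can stands below them and is not touched. I start the slow push along the arc.

```bash
python3 -m inch '[[0,-0.4,0,0,0,0],[0,-0.4,0,0,0,0],[0,-0.4,0,0,0,0],[0,-0.4,0,0,0,0],[0,-0.4,0,0,0,0],[0,-0.4,0,0,0,0],[0,-0.4,0,0,0,0],[0,-0.4,0,0,0,0],[0,-0.4,0,0,0,0],[0,-0.4,0,0,0,0]]'
python3 -m inch '[[0.1,-0.4,0,0,0,0],[0.1,-0.4,0,0,0,0],[0.1,-0.4,0,0,0,0],[0.1,-0.4,0,0,0,0],[0.1,-0.4,0,0,0,0],[0.14,-0.34,0,0,0,0],[0.14,-0.34,0,0,0,0],[0.14,-0.34,0,0,0,0],[0.14,-0.34,0,0,0,0],[0,0,0,0,0,0]]'
python3 - <<'E'
from h import *
o=[camera(n)["pixels"][:,:,::-1] for n in("scene","top")]
cv2.imwrite("pics/s2.png",cv2.hconcat([o[0][100:400,100:460],o[1][100:400,150:510]]))
E
```

```text
time: 7.7
eef_pos: [0.6112, -0.222, 0.2081]
ee_rot: [0.0, 0.707, 0.707, 0.0]
wrist_force: [2.4, 0.2, -0.1]
grip_width: -0.0001
finger_force: 0.8
time: 8.95
eef_pos: [0.5433, -0.2005, 0.208]
ee_rot: [-0.001, 0.707, 0.707, -0.0]
wrist_force: [0.1, 0.0, 0.1]
grip_width: 0.0
finger_force: 0.0
```

View pics/s2.png

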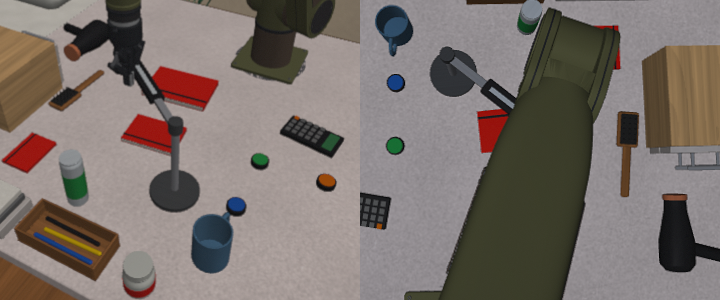

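The arm has swung and the contact force is low. In the top half the hub is at (447,55) and the head's near end at about (500,92), with the rest hidden by the forearm. I zoom in to measure the angle.

```bash
python3 - <<'E'
from h import *
import pickle
c=camera("scene");t=camera("top");pickle.dump((c,t),open("p2.pkl","wb"))
a=cv2.resize(c["pixels"][140:240,190:300],None,fx=4,fy=4,interpolation=2);b=cv2.resize(t["pixels"][140:240,220:308],None,fx=4,fy=4,interpolation=2)
cv2.imwrite("pics/z2.png",cv2.hconcat([a,b])[:,:,::-1])
E
```

```text
(no output)
```

View pics/z2.png

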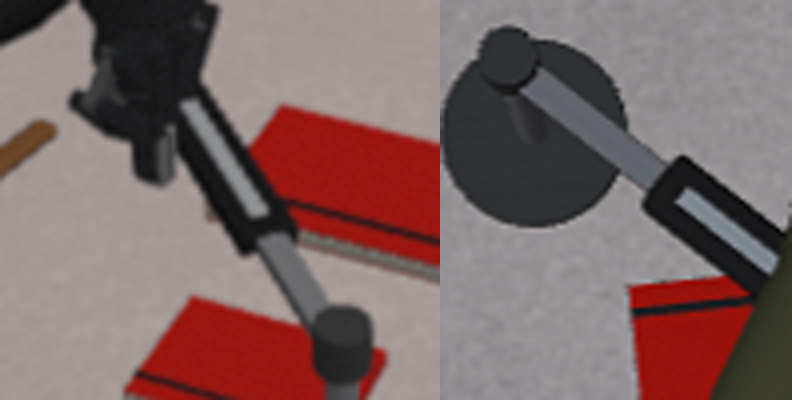

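```bash
cat > ang.py <<'E'
from h import *
def ang(c,uv,z,piv=np.array([.6395,-.0255])):
    for p in plane(c,uv,z): d=p[:2]-piv; print(p.round(3),"r",np.hypot(*d).round(3),"a",np.arctan2(-d[0],-d[1]).round(3))
E
python3 - <<'E'
from ang import *
import pickle
c,t=pickle.load(open("p2.pkl","rb"))
print("hub",plane(t,[(220+69/4,140+56/4)],.227))
ang(t,[(220+x/4,140+y/4) for x,y in((240,195),(331,262),(210,180),(152,123))],.213)
ang(c,[(190+x/4,140+y/4) for x,y in((257,213),(191,104))],.213)
E
```

```text
hub [[ 0.640602   -0.02692868  0.227     ]]
[ 0.568 -0.114  0.213] r 0.114 a 0.675
[ 0.532 -0.161  0.213] r 0.173 a 0.669
[ 0.577 -0.099  0.213] r 0.097 a 0.709
[ 0.607 -0.069  0.213] r 0.054 a 0.637
[ 0.574 -0.114  0.213] r 0.111 a 0.636
[ 0.5   -0.201  0.213] r 0.224 a 0.67
```

The arm stands at about 0.67 rad and the fingers are 33 mm from its centreline, as expected. The remaining 0.13 rad takes roughly dx -24 mm, dy +12 mm; then I back off along the normal, rise, and look again.

```bash
python3 -m inch '[[0.1,-0.2,0,0,0,0],[0.1,-0.2,0,0,0,0],[0.1,-0.2,0,0,0,0],[0.1,-0.2,0,0,0,0],[0.1,-0.2,0,0,0,0],[0.1,-0.2,0,0,0,0],[0,0,0,0,0,0],[0,0,0,0,0,0],[0,0,0,0,0,0],[0,0,0,0,0,0]]'
python3 -m inch '[[-0.5,0.5,0,0,0,0],[-0.5,0.5,0,0,0,0],[-0.5,0.5,0,0,0,0],[0,0,-0.8,0,0,0],[0,0,-0.8,0,0,0],[0,0,-0.8,0,0,0],[0,0,-0.8,0,0,0],[0,0,-0.8,0,0,0],[0,0,-0.6,0,0,0],[0,0,0,0,0,0]]'
python3 - <<'E'
from h import *
import pickle
c=camera("scene");t=camera("top");pickle.dump((c,t),open("p3.pkl","wb"))
a=cv2.resize(c["pixels"][140:240,200:300],None,fx=4,fy=4,interpolation=2);b=cv2.resize(t["pixels"][140:240,220:318],None,fx=4,fy=4,interpolation=2)
cv2.imwrite("pics/z3.png",cv2.hconcat([a,b])[:,:,::-1])
E
```

```text
time: 10.4
eef_pos: [0.5202, -0.1888, 0.2078]
ee_rot: [-0.0, 0.707, 0.707, -0.0]
wrist_force: [0.1, 0.4, -0.2]
grip_width: -0.0
finger_force: 0.0
time: 11.65
eef_pos: [0.5512, -0.2193, 0.3008]
ee_rot: [0.001, 0.707, 0.707, 0.0]
wrist_force: [0.1, 0.0, -0.5]
grip_width: -0.0001
finger_force: 0.0
```

View pics/z3.png

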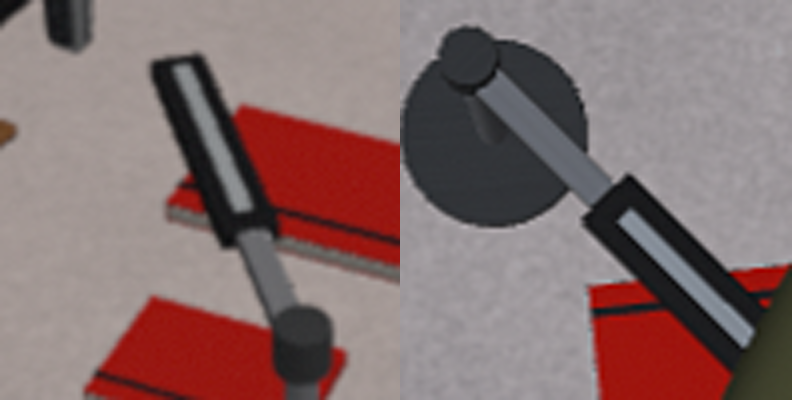

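The head now lies across the middle notebook, with the stripe from (628,215) to (748,340) in the zoom, and the fingers are clear of it. I compute the angle and travel high towards the amber switch.

```bash
python3 - <<'E'
from ang import *
import pickle
c,t=pickle.load(open("p3.pkl","rb"))
ang(t,[(220+x/4,140+y/4) for x,y in((227,214),(346,340))],.213)
ang(c,[(200+x/4,140+y/4) for x,y in((243,210),(182,66))],.213)
E
python3 -m inch '[[1,-0.2,0,0,0,0],[1,-0.2,0,0,0,0],[1,-0.2,0,0,0,0],[1,-0.2,0,0,0,0],[1,-0.2,0,0,0,0],[1,-0.2,0,0,0,0],[1,-0.2,0,0,0,0],[1,-0.2,0,0,0,0],[1,-0.2,0,0,0,0],[1,-0.2,0,0,0,0]]'
python3 -m inch '[[1,-0.2,0,0,0,0],[1,-0.2,0,0,0,0],[1,-0.2,0,0,0,0],[1,-0.2,0,0,0,0],[1,-0.2,0,0,0,0],[1,-0.2,0,0,0,0],[1,-0.2,0,0,0,0],[1,-0.2,0,0,0,0],[1,-0.2,0,0,0,0],[1,-0.2,0,0,0,0]]'
python3 -m inch '[[1,-0.2,0,0,0,0],[1,-0.2,0,0,0,0],[1,-0.2,0,0,0,0],[1,-0.2,0,0,0,0],[1,-0.05,0,0,0,0],[0.3,0,0,0,0,0],[0,0,0,0,0,0],[0,0,0,0,0,0],[0,0,0,0,0,0],[0,0,0,0,0,0]]'
python3 - <<'E'
from h import *
import pickle
c=camera("scene");t=camera("top");w=camera("wrist");pickle.dump((c,t,w),open("p4.pkl","wb"))
cv2.imwrite("pics/t4.png",cv2.resize(cv2.hconcat([t["pixels"],w["pixels"]]),(800,300))[:,:,::-1])
E
```

```text
[ 0.559 -0.107  0.213] r 0.115 a 0.78
[ 0.492 -0.168  0.213] r 0.205 a 0.804
[ 0.565 -0.103  0.213] r 0.108 a 0.769
[ 0.456 -0.205  0.213] r 0.257 a 0.796
time: 13.0
eef_pos: [0.51, -0.0175, 0.3]
ee_rot: [-0.0, 0.707, 0.707, 0.0]
wrist_force: [-0.2, 0.4, -0.7]
grip_width: -0.0
finger_force: 0.0
time: 14.25
eef_pos: [0.4697, 0.1824, 0.3]
ee_rot: [0.0, 0.707, 0.707, 0.0]
wrist_force: [0.0, -0.0, 0.6]
grip_width: 0.0
finger_force: 0.0
time: 15.5
eef_pos: [0.4532, 0.2867, 0.3001]
ee_rot: [0.0, 0.707, 0.707, 0.0]
wrist_force: [0.0, -0.1, 0.3]
grip_width: -0.0001
finger_force: 0.0
```

View pics/t4.png

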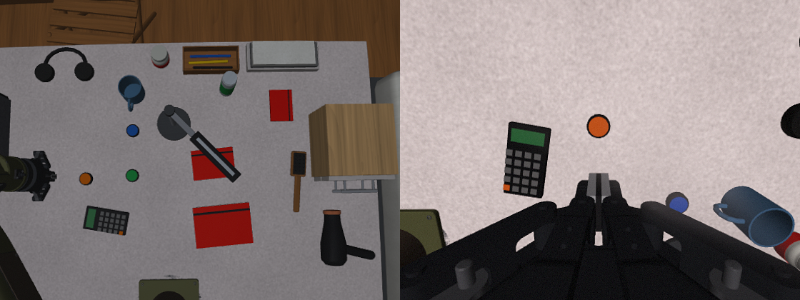

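The top view shows the head lying over the middle notebook with everything else unmoved. In the wrist view the amber switch is at about (598,126). I check the head's centre and the amber position from the wrist camera.

```bash
python3 - <<'E' | grep -v "^red\|^blue\|^green"
from m import *
from ang import ang
c,t4,w=pickle.load(open("p4.pkl","rb"))
for c in(t4,w):
  for k in blobs(c,*R["amber"]): print("amb",cen(k),plane(c,[cen(k)],.018))
g=cv2.cvtColor(t4["pixels"],cv2.COLOR_RGB2HSV)
m=np.zeros(g.shape[:2],np.uint8);m[180:260,262:345]=((g[180:260,262:345,2]<45)*255)
k=max(cv2.findContours(cv2.morphologyEx(m,cv2.MORPH_CLOSE,np.ones((9,9))),0,1)[0],key=cv2.contourArea)
r=cv2.minAreaRect(k);print(r);ang(t4,[r[0],cen(k)],.213)
k2=cv2.findContours(cv2.inRange(g,(0,200,90),(4,255,255))[190:262,260:345].copy(),0,1)[0]
p=np.vstack([q for q in k2 if cv2.contourArea(q)>20]);r=cv2.minAreaRect(p);print("nb",plane(t4,[np.array(r[0])+(260,190)],.014),r[1])
E
```

```text
amber top [118.9 249.8] [0.452 0.286 0.018] [30, 32]
amber scene [426.6 279.8] [0.457 0.287 0.018] [36, 35]
amb [118.90180879 249.81524548] [[0.45169263 0.28605718 0.018     ]]
amb [148.74183007 262.00980392] [[0.26485845 0.16269314 0.018     ]]
amb [277.46416084 176.98193473] [[0.45286297 0.28751474 0.018     ]]
((301.7411804199219, 217.83529663085938), (85.90007781982422, 36.50753402709961), 32.47119140625)
[ 0.507 -0.158  0.213] r 0.188 a 0.785
[ 0.505 -0.156  0.213] r 0.187 a 0.801
nb [[ 0.4972512  -0.16168959  0.014     ]] (40.789363861083984, 57.61027145385742)
```

The head centre is within about 1 cm of the notebook's centre, and three views put amber at (0.4525, 0.287). I descend to TCP z = 0.062, which leaves the fingertips 25 mm above the top.

```bash
python3 -m inch '[[0,0,1,0,0,0],[0,0,1,0,0,0],[0,0,1,0,0,0],[0,0,1,0,0,0],[0,0,1,0,0,0],[0,0,1,0,0,0],[0,0,1,0,0,0],[0,0,1,0,0,0],[0,0,1,0,0,0],[0,0,1,0,0,0]]'
python3 -m inch '[[0,0,0.7,0,0,0],[0,0,0.5,0,0,0],[0,0,0.4,0,0,0],[0,0,0.3,0,0,0],[0,0,0,0,0,0],[0,0,0,0,0,0],[0,0,0,0,0,0],[0,0,0,0,0,0],[0,0,0,0,0,0],[0,0,0,0,0,0]]'
for i in 1 2 3; do python3 -m inch '[[0,0,0,0,0,0],[0,0,0,0,0,0],[0,0,0,0,0,0],[0,0,0,0,0,0],[0,0,0,0,0,0],[0,0,0,0,0,0],[0,0,0,0,0,0],[0,0,0,0,0,0],[0,0,0,0,0,0],[0,0,0,0,0,0]]'; done
```

```text
time: 16.9
eef_pos: [0.4533, 0.2872, 0.0995]
ee_rot: [0.0, 0.707, 0.707, 0.0]
wrist_force: [-0.7, -0.5, 0.8]
grip_width: -0.0
finger_force: 0.0
time: 18.15
eef_pos: [0.4532, 0.2872, 0.0621]
ee_rot: [0.0, 0.707, 0.707, 0.0]
wrist_force: [1.1, -0.0, -0.4]
grip_width: 0.0002
finger_force: 0.0
time: 19.4
eef_pos: [0.4531, 0.2872, 0.062]
ee_rot: [-0.0, 0.707, 0.707, -0.0]
wrist_force: [0.2, 1.0, -0.1]
grip_width: 0.0004
finger_force: 0.0
time: 20.65
eef_pos: [0.4532, 0.2872, 0.062]
ee_rot: [-0.0, 0.707, 0.707, 0.0]
wrist_force: [-0.1, 0.3, 0.5]
grip_width: 0.0
finger_force: 0.0
time: 21.9
eef_pos: [0.4531, 0.2872, 0.062]
ee_rot: [0.0, 0.707, 0.707, -0.0]
wrist_force: [0.3, 0.1, -0.6]
grip_width: -0.0
finger_force: 0.0
```

Held for over 3 s. I rise, check once more and view the picture.

```bash
python3 -m inch '[[0,0,-1,0,0,0],[0,0,-1,0,0,0],[0,0,-1,0,0,0],[0,0,-1,0,0,0],[0,0,-1,0,0,0],[0,0,-1,0,0,0],[0,0,-1,0,0,0],[0,0,-1,0,0,0],[0,0,0,0,0,0],[0,0,0,0,0,0]]'
python3 - <<'E'
from h import *
import pickle
t=camera("top");cv2.imwrite("pics/end.png",t["pixels"][:,:,::-1])
o=pickle.load(open("p4.pkl","rb"))[1]["pixels"]
d=np.abs(t["pixels"].astype(int)-o).max(2)>60;d[:,:100]=0
print(d.sum(),np.argwhere(d)[:10].tolist())
E
```

```text
time: 23.15
eef_pos: [0.4528, 0.2869, 0.2213]
ee_rot: [-0.0, 0.707, 0.707, -0.0]
wrist_force: [-0.2, 0.0, 0.3]
grip_width: 0.0001
finger_force: 0.0
0 []
```

View pics/end.png

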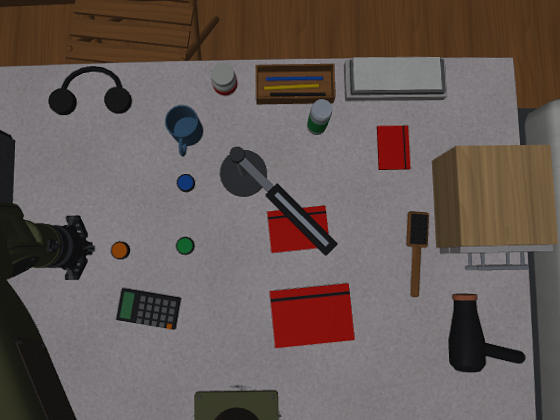

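The final view shows the head over the middle notebook at (302,218), the amber switch unmoved at (120,250), and the gripper clear of everything.

```bash
python3 -c "
from bench import env
print(env.job_done())"
```

```text
the job is handed in; nothing more can be done
None
```

The job is handed in, though no verdict came back: the lamp head measures about 1 cm from the middle of the middle-sized red notebook, the fingertips held about 25 mm above the amber switch for over 3 s without touching it, and the final pictures show nothing else moved.

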